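Stand the toppled test-tube rack back on its feet

ROBOT

A 6-joint arm with a two-finger parallel gripper is mounted at the origin on a cart in front of the work surface, level with it; the furniture and walls round the work are solid. World frame = base frame: x ahead of the robot, y to its left, z up, the work surface at z = 0. Lengths are in m, angles in rad, forces in N, time in s.
With the tool pointing down it reaches from about 0.375 to 0.975 m from the base axis. Payload 3.8 kg.
Tool frame: the origin (TCP) lies between the finger pads; the fingertips stand 22 mm ahead of it and the grasp point (between the pads) lies 3 mm ahead of it (bot.finger_overhang is the distance from the TCP to the fingertips, in m); x points along the fingers, y is the direction in which the jaws open and shut, and the axes are right-handed (so a half turn about x gives the same grasp; the last joint's range is limited). The gripper opens to 85 mm and grips with 20 to 120 N. Pads are 22 mm wide; open, the fingers measure 114 mm over their backs; the gripper's body (76 mm by 85 mm) begins 54 mm behind the grasp point. The pads swing forward as they close: fully open they stand 13 mm farther back than shut.
Start: joints at [-1.362, 0.264, 1.604, -0, 1.274, -0.037], TCP at [0.164, -0.655, 0.253] pointing down, gripper open.
Joint ranges: [-2.63, 2.63], [-0.94, 2.18], [0.31, 2.57], [-1.31, 4.45], [0, 2.66], [-2.55, 2.55]. Speed limits (rad/s): [2.57, 2.57, 3.14, 3.14, 3.14, 3.14].

INTERFACE

Orientations are given as a rotation vector (axis times angle).
In Python, from workcell import bot gives the robot as it stands. The module is installed in compiled form; this text tells all that it offers.
- The arm moves only by the tool arm_command, never from a script. Its argument "series" is a list that holds one entry, the list of rows, each a list of 7 numbers: the turn, a rotation vector about the tool's x, y, z in rad, then the shift along the tool's x, y, z in cm, then the opening, from 0 (shut) to 1 (fully open). In form: [[[rx, ry, rz, x, y, z, grip], ...]]. A call has 1 to 10 rows; each row shifts and turns the pose as measured when the row begins, along the tool's axes as they then stand; what a row does not reach is not made up. A row lasts 1/10 s, in which the tool goes at most 50 mm and 8.59 degrees, less where a joint would pass 70% of its speed; a pose out of reach is approached as far as the arm can. A call is refused whole if a number of a shift passes 5 or a number of a turn 0.15, either way. A call with a gripper value outside its range is refused whole. The fingers move at their own pace and stop on an object; "newtons" is the grip in N (left out, the last holds). Time passes only in rows, so rows that do not move let the fingers close. It gives the time, the measured TCP pose, the force and the opening at its end, in the units of the state.
- bot.read_state(): the state, without advancing time (a new reading comes with each control period).
- bot.read_camera(name): name is "scene" or "top"; returns (picture, depth): 400x640x3 uint8, blue, green, red; 400x640 float32, m along the optical axis (not along the pixel's ray), 0 where there is no reading.
- bot.camera_info(name): a dict with "K" (3x3 intrinsics, pixels), "extrinsics" (4x4, takes a point from camera to world coordinates). Camera axes: x right, y down, z forward; pixel columns grow to the right and rows downward; lengths in m; the calibration is good to about 2 mm. A picture is of the moment at which its call begins. camera_info takes no time and is no camera call.
- bot.finish_job(): hands the job in, once; it reports no verdict.
The state is a dict: "time": time; "q": joint angles; "joint_vel": joint speeds; "joint_torque": joint torques, N m; "tool_pos": TCP position; "tcp_rot": TCP orientation; "wrist_force": force on the tool from outside, world axes, zero at the start; "torque": the same for the moment, N m; "width": opening from 0.0 (shut) to 1.0 (fully open).
Only numpy, scipy, OpenCV 4.12 (cv2) and the standard library are available. Lean on these libraries where they do the work, as an engineer would, in place of code of your own. Each camera call takes 0.05 s, during which the arm holds its last target.

TASK

The wooden test-tube rack has fallen on its long side on the black rubber drying mat with grey lines. On the spot, without shoving or twisting it along the mat, tip it back up onto its feet by pushing it with the fingers, so that it stands upright with its tube holes on top; do not grasp it or lift it off the mat, and do not push it over onto its other side. Leave the flask, the beaker and the dropper bottle standing where they are, and draw the hand clear at the end.

Things in the scene. Friction and masses are not known exactly. Their poses are not given: they have to be found in the camera images.
- rack: Loose empty wooden test-tube rack, 58 (x) x 233 (y, length) x 88 mm (z), 0.15 to 0.27 kg. Origin: centre of the underside. z runs from the feet to the tube holes. At the start it lies on its -x side: x up, z level, pointing to the side to push from; the origin is 29 mm above the mat. End panels 58 x 12 x 88 mm at y = +-110, joined by open lengthwise bars.
- rack_bar (a point): Middle of the top bar that lies uppermost at the start (x = 24, y = 0, z = 76 mm in the rack's axes; 53 mm above the mat, 12 mm behind the panels' top ends): the place to push, toward the feet. The bar is 4 mm (x) by 10 mm (z), 208 mm long; two more run beside it at x = 0 and -24, and three at the feet (z = 6 to 17).
- rack_center (a point): Centre of the rack (z = 44 mm in the rack's axes), close to its centre of mass. Pushed level at more than about 45 mm above the mat, the lying rack turns about its foot edge without sliding; pushed lower it slides. Past about 56 degrees it drops onto its feet by itself; pushed on after that, it falls over to the far side.
- rack_pivot_a (a point): One end (x = -29, y = +110, z = 0 mm in the rack's axes) of the foot edge that lies on the mat at the start; the rack turns about this edge, which stays on the mat.
- rack_pivot_b (a point): The other end of that foot edge (y = -110 mm).
- mat: Fixed black rubber drying mat with fine grey lines, 360 mm (x) by 440 mm (y), 6 mm thick, lying on the bench with its top at z = 0.006; wood grips on it (friction about 1.2, twice that of the bench). Origin: centre of its underside; z up, x away from the robot, turned up to 60 degrees either way; the rack is to be pushed roughly along +x.
- flask: Loose conical glass flask, 63 mm wide, 105 mm tall, standing on the mat beyond the rack. Leave it alone. Origin: centre of its underside.
- beaker: Loose glass beaker, 75 mm wide, 82 mm tall, standing on the mat beyond the rack. Leave it alone. Origin: centre of its underside.
- dropper: Loose brown dropper bottle with a red rubber bulb, 31 mm wide, 90 mm tall, standing on the mat off one end of the rack. Leave it alone. Origin: centre of its underside.

How it is judged:
On the way, in this order (a step that is already met when the one before it is completed fails the run):
1. the fingers push the rack up off its side (angle between rack's own z axis and vertical between 0.5 and 1.3 rad and contact force between the fingers and rack above 0.1 N), for 0.05 s.
2. the rack stands upright on its feet (angle between rack's own z axis and vertical below 0.06 rad), for 0.2 s.
At the end, for the whole second after the job is handed in: The rack stands still and upright on its feet (within 3.5 degrees), both ends of its turning edge within 40 mm of where they were, its centre over the mat (30 mm inside its near and far edges, 100 mm inside the others); flask, beaker and dropper bottle upright within 20 mm of where they stood (angle between rack's own z axis and vertical below 0.06 rad and distance of each of rack_pivot_a, rack_pivot_b from where it was at the start of the episode below 0.04 m and height (world z) of rack_center between 0.044 and 0.056 m and x of rack_center in the frame of mat between -0.15 and 0.15 m and y of rack_center in the frame of mat between -0.12 and 0.12 m and linear speed of rack below 0.02 m/s and distance of each of flask, beaker, dropper from where it was at the start of the episode below 0.02 m and angle between each of flask, beaker, dropper's own z axis and vertical below 0.1 rad); the robot touches nothing.
It fails at once if the rack was lifted: its turning edge or its centre rose off the mat (edge more than 25 mm above the mat, centre above 80 mm) (height (world z) of any of rack_pivot_a, rack_pivot_b above 0.031 m or height (world z) of rack_center above 0.08 m).
It fails at once if the conical flask was pushed away or tipped (distance of flask from where it was at the start of the episode above 0.02 m or angle between flask's own z axis and vertical above 0.3 rad).
It fails at once if the beaker was pushed away or tipped (distance of beaker from where it was at the start of the episode above 0.02 m or angle between beaker's own z axis and vertical above 0.3 rad).
It fails at once if the dropper bottle was pushed away or tipped (distance of dropper from where it was at the start of the episode above 0.02 m or angle between dropper's own z axis and vertical above 0.3 rad).
It also fails if it takes over 38 s, if anything falls off the work surface, if the arm or the gripper's body presses on something with over 40 N, if the wrist force passes 120 N, or if a joint passes its speed limit or range.

## Working session

There is one attempt and no reset: what is moved stays moved. The work goes in short steps, Python scripts to look and compute and a tool call to move; the robot and the scene stay as the last step left them, time stands still between calls to the robot, and variables do not carry over. Pictures are saved under pics/ and viewed, and the job is handed in when it is done.

Besides the shell and the picture viewer there is one more tool, called by a JSON object that holds its "fn" and its "kwargs". arm_command: Moves the arm, as the interface text tells. Its arguments: {"type":"object","properties":{"series":{"type":"array"},"newtons":{"type":"number"}},"required":["series"]}

```bash
mkdir -p pics; python3 - <<'E'
from workcell import bot
import cv2,numpy as np
s=bot.read_state();print({k:np.round(v,3) for k,v in s.items()})
for n in("scene","top"):
    p,d=bot.read_camera(n);cv2.imwrite(f"pics/{n}0.png",p);np.save(f"{n}0.npy",d);c=bot.camera_info(n)
    print(n,np.round(c["K"],1).tolist(),np.round(c["extrinsics"],3).tolist())
E
```

```text
{'time': np.float64(0.0), 'q': array([-1.362,  0.265,  1.605, -0.   ,  1.274, -0.037]), 'joint_vel': array([-0.001,  0.002,  0.001, -0.   , -0.   , -0.001]), 'joint_torque': array([ 1.0000e-03, -5.1511e+01, -3.6732e+01,  0.0000e+00,  1.3000e-02,
        0.0000e+00]), 'tool_pos': array([ 0.164, -0.654,  0.252]), 'tcp_rot': array([ 2.091,  0.261, -2.092]), 'wrist_force': array([-0.719, -0.31 ,  0.365]), 'torque': array([-0.001, -0.044, -0.004]), 'width': np.float64(1.0)}
scene [[399.7, 0.0, 323.6], [0.0, 399.7, 195.1], [0.0, 0.0, 1.0]] [[-0.865, -0.345, 0.364, 0.3], [-0.501, 0.604, -0.619, 0.629], [-0.006, -0.718, -0.696, 0.686], [0.0, 0.0, 0.0, 1.0]]
top [[365.3, 0.0, 320.5], [0.0, 365.3, 199.5], [0.0, 0.0, 1.0]] [[-0.002, -0.99, 0.139, 0.51], [-1.0, -0.002, -0.03, 0.07], [0.03, -0.139, -0.99, 0.925], [0.0, 0.0, 0.0, 1.0]]
```

View pics/top0.png

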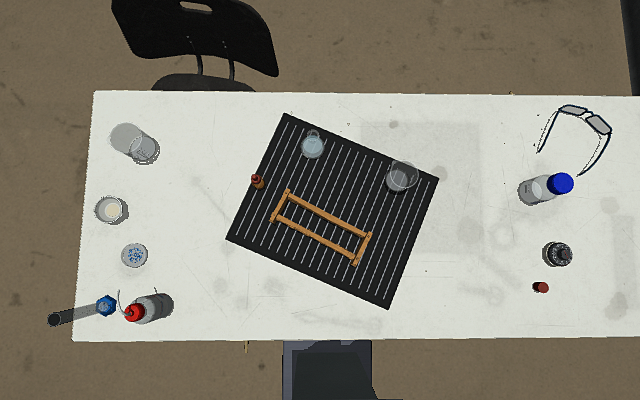

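View pics/scene0.png

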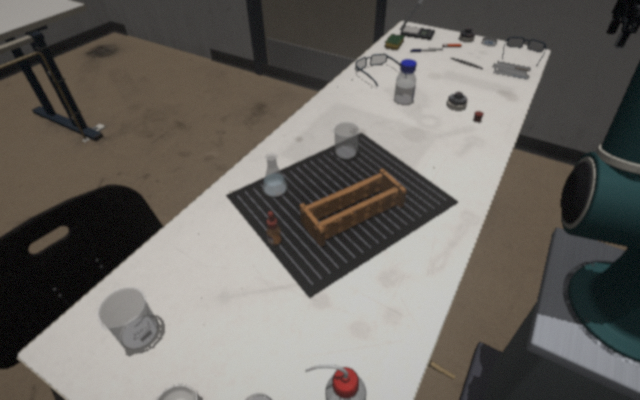

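```bash
python3 - <<'E'
import cv2,numpy as np
p=cv2.imread("pics/top0.png")[100:320,215:450]
cv2.imwrite("pics/topc.png",cv2.resize(p,None,fx=3.4,fy=2.7,interpolation=cv2.INTER_CUBIC)[:600])
p=cv2.imread("pics/scene0.png")[120:300,220:460]
cv2.imwrite("pics/scenec.png",cv2.resize(p,None,fx=3.3,fy=3.3,interpolation=cv2.INTER_CUBIC)[:600])
E
cat >h.py <<'E'
import numpy as np
from workcell import bot
def pt(n,u,v,d=None,z=None):
    c=bot.camera_info(n);K=np.array(c["K"]);E=np.array(c["extrinsics"])
    r=E[:3,:3]@np.linalg.solve(K,[u,v,1.]);o=E[:3,3]
    t=d if z is None else (z-o[2])/r[2]
    return o+t*r
def cloud(n,d):
    c=bot.camera_info(n);K=np.array(c["K"]);E=np.array(c["extrinsics"])
    v,u=np.mgrid[:400,:640];r=np.linalg.inv(K)@np.stack([u.ravel(),v.ravel(),np.ones(u.size)])
    return ((E[:3,:3]@(r*d.ravel())).T+E[:3,3]).reshape(400,640,3)
E
python3 - <<'E'
from h import *
import cv2
P=cv2.imread("pics/top0.png");d=np.load("top0.npy");C=cloud("top",d)
for u,v in [(284,113),(438,178),(389,309),(226,240)]: print("mat",pt("top",u,v,z=.006).round(3))
print("mat z",C[270,330],C[230,400])
hsv=cv2.cvtColor(P,cv2.COLOR_BGR2HSV)
m=(hsv[...,0]>8)&(hsv[...,0]<25)&(hsv[...,1]>90)&(hsv[...,2]>90)
m[:180]=0;m[280:]=0;m[:,:268]=0;m[:,380:]=0
for lo,hi in((.01,.04),(.04,.056),(.056,.075)):
    mm=m&(C[...,2]>lo)&(C[...,2]<hi);print(lo,mm.sum())
mm=m&(C[...,2]>.045)&(C[...,2]<.08)
pts=C[mm];print(np.percentile(pts[:,2],[5,25,50,75,95]))
r=cv2.minAreaRect((pts[:,:2]*1000).astype(np.float32));print(r,cv2.boxPoints(r))
E
```

```text
mat [0.867 0.138 0.006]
mat [ 0.695 -0.262  0.006]
mat [ 0.368 -0.125  0.006]
mat [0.537 0.278 0.006]
mat z [0.46249813 0.01955051 0.00652739] [ 0.56105109 -0.15759388  0.0087979 ]
0.01 17
0.04 18
0.056 1240
[0.05847408 0.06073596 0.06217725 0.06415386 0.06695588]
((566.6126708984375, 45.01494598388672), (234.12045288085938, 88.85482788085938), 61.901824951171875) [[472.2879   -37.324196]
 [550.6705   -79.17338 ]
 [660.93744  127.35409 ]
 [582.5549   169.20328 ]]
```

View pics/topc.png

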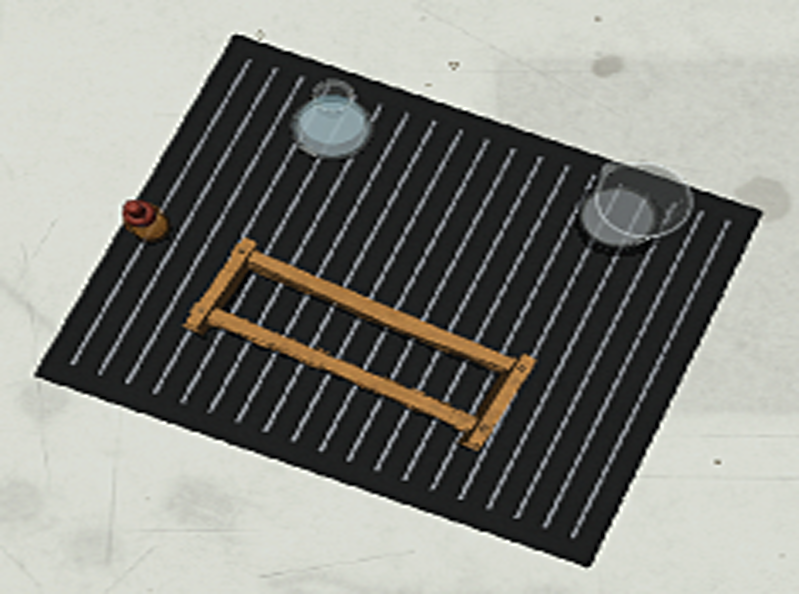

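View pics/scenec.png

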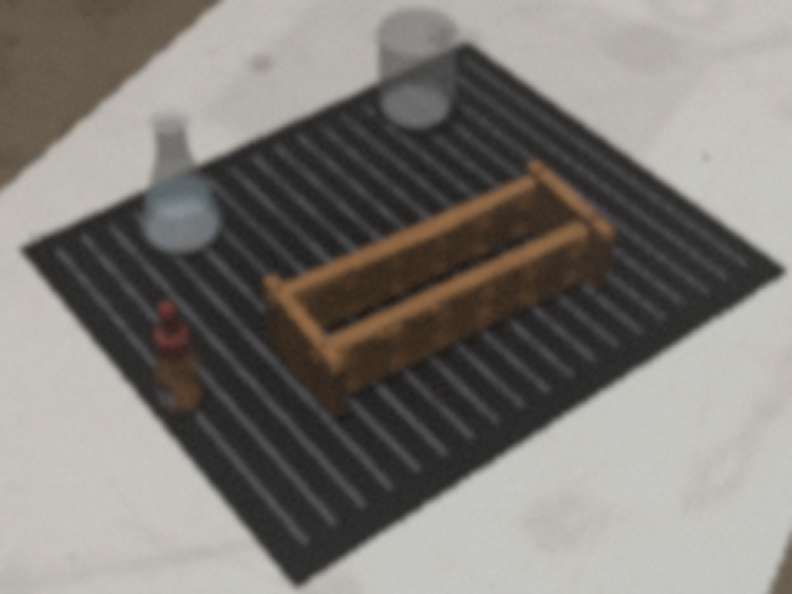

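```bash
python3 - <<'E'
from h import *
from scipy.spatial.transform import Rotation as R
import cv2
s=bot.read_state();M=R.from_rotvec(s["tcp_rot"]).as_matrix();print(M.round(3),bot.finger_overhang)
z=M[:,2];print("yaw of tool z",np.degrees(np.arctan2(z[1],z[0])),"q1",np.degrees(s["q"][0]),"q6",np.degrees(s["q"][5]))
P=cv2.imread("pics/top0.png");d=np.load("top0.npy");C=cloud("top",d)
for n,u,v in(("flask",312.6,148),("beaker",397,181),("dropper",259,183)):print(n,pt("top",u,v,z=.01).round(3))
# rack near bar: profile along rack frame
dv=np.array([.882,-.471]);lv=np.array([.471,.882]);c=np.array([.5666,.045])
hsv=cv2.cvtColor(P,cv2.COLOR_BGR2HSV)
m=(hsv[...,0]>8)&(hsv[...,0]<25)&(hsv[...,1]>90)&(hsv[...,2]>70)&(C[...,2]>.05)&(C[...,2]<.08)
m[:180]=0;m[280:]=0;m[:,:268]=0;m[:,380:]=0
q=pt
vs,us=np.nonzero(m);X=np.array([pt("top",u,v,z=.064)[:2] for u,v in zip(us,vs)])-c
a=X@dv;b=X@lv
print("a",np.percentile(a,[0,1,99,100]),"b",np.percentile(b,[0,1,99,100]))
for lo in range(-110,110,20):
    k=(b*1000>lo)&(b*1000<lo+20)
    n=k&(a<0);f=k&(a>0);print(lo,(np.percentile(a[n],[2,98])*1000).round(1),(np.percentile(a[f],[2,98])*1000).round(1))
E
```

```text
[[-0.     0.243 -0.97 ]
 [ 0.002 -0.97  -0.243]
 [-1.    -0.002 -0.   ]] 0.022
yaw of tool z -165.91687453561116 q1 -78.03102286747688 q6 -2.114189020695238
flask [0.772 0.063 0.01 ]
beaker [ 0.686 -0.154  0.01 ]
dropper [0.68  0.199 0.01 ]
a [-0.04461945 -0.04221138  0.04044165  0.04452863] b [-0.11616537 -0.11516489  0.11446097  0.11697422]
-110 [-43.6  -2.3] [ 1.6 43.1]
-90 [-32.  -19.5] [24.9 37.3]
-70 [-32.3 -18. ] [25.2 37.1]
-50 [-31.2 -19.4] [24.8 36.7]
-30 [-31.4 -20.7] [24.2 37.1]
-10 [-30.9 -20.1] [23.7 36.6]
10 [-32.6 -17.9] [24.3 37.1]
30 [-32.2 -20.4] [24.7 36.7]
50 [-33.7 -20.8] [24.4 36.4]
70 [-32.4 -19.8] [24.7 36.7]
90 [-43.4  -1.7] [ 2.3 42.5]
```

```bash
cat >>h.py <<'E'
from scipy.spatial.transform import Rotation as R
import json
c0=np.array([.5666,.045]);dv=np.array([.882,-.471]);lv=np.array([.471,.882])
def RT():
    return np.column_stack([[0,0,-1],np.cross([dv[0],dv[1],0],[0,0,-1]),[dv[0],dv[1],0]])
def where(s=None):
    s=s or bot.read_state();p=s["tool_pos"];e=(R.from_rotvec(s["tcp_rot"]).inv()*R.from_matrix(RT())).as_rotvec()
    print("t %.2f"%s["time"],"pos",p.round(4),"a,b mm",((p[:2]-c0)@dv*1e3).round(1),((p[:2]-c0)@lv*1e3).round(1),"rot err",e.round(3),"F",np.round(s["wrist_force"],2),"w",round(float(s["width"]),2))
def plan(a,b,z,n,step=45,rs=.14,g=0):
    s=bot.read_state();p=np.array(s["tool_pos"]);Q=R.from_rotvec(s["tcp_rot"])
    T=np.array([*(c0+a*dv+b*lv),z]);rows=[]
    for i in range(n):
        v=T-p;L=np.linalg.norm(v);v=v*min(1,step/1e3/max(L,1e-9))
        e=(Q.inv()*R.from_matrix(RT())).as_rotvec();E=np.linalg.norm(e);e=e*min(1,rs/max(E,1e-9))
        rows.append([*e.round(3).tolist(),*(Q.inv().apply(v)*100).round(2).tolist(),g])
        p=p+v;Q=Q*R.from_rotvec(e)
    print(json.dumps(rows),"end",p.round(3),"left",(T-p).round(3))
E
python3 -c "
from h import *
where();plan(-.085,0,.2,10)"
```

```text
t 0.10 pos [ 0.1641 -0.6541  0.2521] a,b mm -25.7 -806.2 rot err [-2.405e+00 -3.000e-03  1.000e-03] F [ 0.44 -0.24 -0.05] w 1.0
[[-0.14, -0.0, 0.0, 0.3, -3.54, -2.76, 0], [-0.14, -0.0, 0.0, 0.3, -3.12, -3.23, 0], [-0.14, -0.0, 0.0, 0.3, -2.64, -3.63, 0], [-0.14, -0.0, 0.0, 0.29, -2.1, -3.97, 0], [-0.14, -0.0, 0.0, 0.29, -1.53, -4.22, 0], [-0.14, -0.0, 0.0, 0.29, -0.93, -4.39, 0], [-0.14, -0.0, 0.0, 0.29, -0.3, -4.48, 0], [-0.14, -0.0, 0.0, 0.29, 0.32, -4.48, 0], [-0.14, -0.0, 0.0, 0.29, 0.95, -4.39, 0], [-0.14, -0.0, 0.0, 0.29, 1.55, -4.21, 0]] end [ 0.346 -0.244  0.223] left [ 0.146  0.329 -0.023]
```

{"fn": "arm_command", "kwargs": {"series": [[[-0.14, 0, 0, 0.3, -3.5, -2.8, 0], [-0.14, 0, 0, 0.3, -3.1, -3.2, 0], [-0.14, 0, 0, 0.3, -2.6, -3.6, 0], [-0.14, 0, 0, 0.3, -2.1, -4.0, 0], [-0.14, 0, 0, 0.3, -1.5, -4.2, 0], [-0.14, 0, 0, 0.3, -0.9, -4.4, 0], [-0.14, 0, 0, 0.3, -0.3, -4.5, 0], [-0.14, 0, 0, 0.3, 0.3, -4.5, 0], [-0.14, 0, 0, 0.3, 0.9, -4.4, 0], [-0.14, 0, 0, 0.3, 1.5, -4.2, 0]]], "newtons": 20}}

```text
time: 1.1
tool_pos: [0.338, -0.2285, 0.2159]
tcp_rot: [1.124, 1.271, -1.118]
wrist_force: [1.1, 0.4, 0.2]
width: 0.002
```

```bash
python3 -c "
from h import *
where();plan(-.085,0,.2,10)"
```

```text
t 1.10 pos [ 0.338  -0.2285  0.2159] a,b mm -72.8 -348.9 rot err [-0.96  -0.008 -0.002] F [1.14 0.43 0.17] w 0.0
[[-0.14, -0.001, -0.0, 0.23, 2.45, -3.77, 0], [-0.14, -0.001, -0.0, 0.22, 2.95, -3.39, 0], [-0.14, -0.001, -0.0, 0.22, 3.4, -2.94, 0], [-0.14, -0.001, -0.0, 0.21, 3.77, -2.44, 0], [-0.14, -0.001, -0.0, 0.21, 4.08, -1.89, 0], [-0.14, -0.001, -0.0, 0.21, 4.3, -1.3, 0], [-0.12, -0.001, -0.0, 0.21, 4.44, -0.69, 0], [0.0, 0.0, -0.0, 0.16, 3.44, -0.12, 0], [0.0, -0.0, 0.0, 0.0, 0.0, 0.0, 0], [0.0, 0.0, 0.0, 0.0, 0.0, 0.0, 0]] end [0.492 0.085 0.2  ] left [0. 0. 0.]
```

{"fn": "arm_command", "kwargs": {"series": [[[-0.14, 0, 0, 0.2, 2.4, -3.8, 0], [-0.14, 0, 0, 0.2, 2.9, -3.4, 0], [-0.14, 0, 0, 0.2, 3.4, -2.9, 0], [-0.14, 0, 0, 0.2, 3.8, -2.4, 0], [-0.14, 0, 0, 0.2, 4.1, -1.9, 0], [-0.14, 0, 0, 0.2, 4.3, -1.3, 0], [-0.12, 0, 0, 0.2, 4.4, -0.7, 0], [0, 0, 0, 0.2, 3.4, -0.1, 0], [0, 0, 0, 0, 0, 0, 0]]]}}

```text
time: 2.0
tool_pos: [0.4863, 0.1066, 0.1991]
tcp_rot: [0.351, 1.547, -0.34]
wrist_force: [-1.2, -0.2, -0.1]
width: 0.001
```

```bash
python3 -c "
from h import *
where();plan(-.085,0,.071,5)"
```

```text
t 2.00 pos [0.4863 0.1066 0.1991] a,b mm -99.8 16.5 rot err [ 0.05  -0.005 -0.006] F [-1.21 -0.23 -0.06] w 0.0
[[0.05, -0.005, -0.006, 4.43, -0.63, 0.51, 0], [-0.0, -0.0, -0.0, 4.43, -0.57, 0.51, 0], [-0.0, -0.0, -0.0, 3.94, -0.51, 0.46, 0], [-0.0, -0.0, -0.0, 0.0, 0.0, 0.0, 0], [-0.0, -0.0, -0.0, 0.0, 0.0, 0.0, 0]] end [0.492 0.085 0.071] left [0. 0. 0.]
```

{"fn": "arm_command", "kwargs": {"series": [[[0.05, 0, 0, 4.2, -0.6, 0.3, 0], [0, 0, 0, 4.2, -0.55, 0.3, 0], [0, 0, 0, 3.5, -0.5, 0.2, 0], [0, 0, 0, 0, 0, 0, 0], [0, 0, 0, 0, 0, 0, 0]]]}}

```text
time: 2.5
tool_pos: [0.4862, 0.0883, 0.0783]
tcp_rot: [0.389, 1.538, -0.378]
wrist_force: [1.5, 0.0, 0.3]
width: 0.002
```

```bash
python3 -c "
from h import *
where();plan(-.085,0,.071,3)
import cv2
for n in('scene','top'):
    p,d=bot.read_camera(n);np.save(n+'1.npy',d);cv2.imwrite('pics/%s1.png'%n,p)
    if n=='scene':p=p[90:290,220:460]
    else:p=p[120:320,230:440]
    cv2.imwrite('pics/%s1c.png'%n,cv2.resize(p,None,fx=2.9,fy=2.9,interpolation=cv2.INTER_CUBIC))
"
```

```text
t 2.50 pos [0.4862 0.0883 0.0783] a,b mm -91.4 0.3 rot err [ 0.001 -0.003 -0.006] F [1.52 0.04 0.31] w 0.0
[[0.001, -0.003, -0.006, 0.73, -0.04, 0.64, 0], [0.0, -0.0, 0.0, 0.0, 0.0, 0.0, 0], [0.0, 0.0, 0.0, 0.0, 0.0, 0.0, 0]] end [0.492 0.085 0.071] left [0. 0. 0.]
```

View pics/scene1c.png

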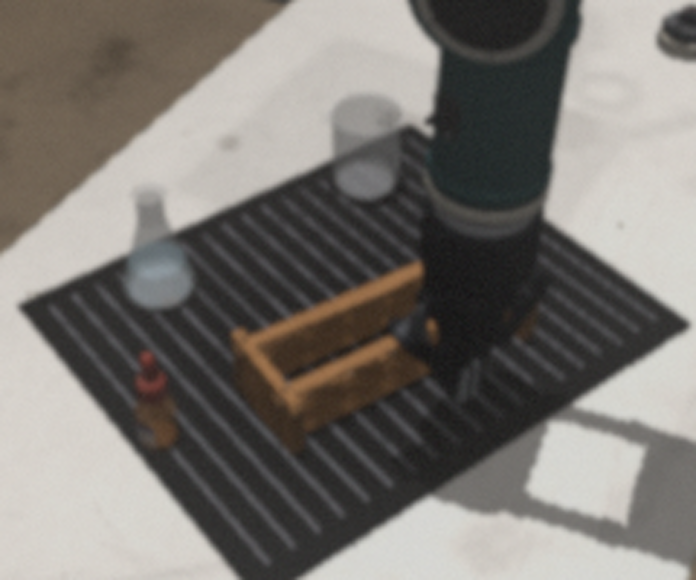

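View pics/top1c.png

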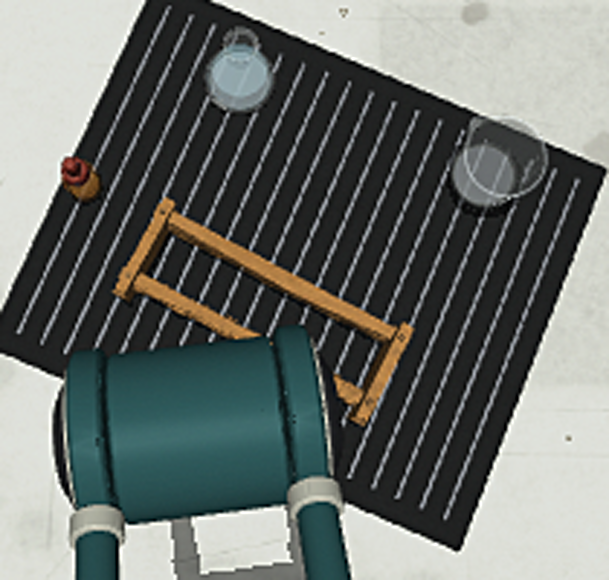

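{"fn": "arm_command", "kwargs": {"series": [[[0, 0, 0, 0.8, 0, 1.6, 0], [0, 0, 0, 0, 0, 1.5, 0], [0, 0, 0, 0, 0, 0.5, 0], [0, 0, 0, 0, 0, 0, 0]]]}}

```text
time: 3.0
tool_pos: [0.5253, 0.0715, 0.079]
tcp_rot: [0.392, 1.525, -0.374]
wrist_force: [-0.4, 0.4, 0.7]
width: -0.005
```

```bash
python3 -c "
from h import *
where();plan(-.048,0,.071,3,step=5)"
```

```text
t 3.00 pos [0.5253 0.0715 0.079 ] a,b mm -48.9 3.9 rot err [ 0.001  0.008 -0.014] F [-0.43  0.37  0.71] w -0.0
[[0.001, 0.008, -0.014, 0.44, -0.23, 0.05, 0], [0.0, 0.0, 0.0, 0.35, -0.17, 0.04, 0], [0.0, 0.0, 0.0, 0.0, 0.0, 0.0, 0]] end [0.524 0.068 0.071] left [0. 0. 0.]
```

{"fn": "arm_command", "kwargs": {"series": [[[0, 0.008, -0.014, 0.4, -0.2, -0.8, 0], [0, 0, 0, 0.5, -0.1, 0, 0], [0, 0, 0, 0, 0, 0, 0]]]}}

```text
time: 3.3
tool_pos: [0.5166, 0.0732, 0.0708]
tcp_rot: [0.383, 1.535, -0.384]
wrist_force: [-1.1, -0.3, 0.6]
width: -0.002
```

```bash
python3 -c "
from h import *
where();plan(-.048,0,.071,3,step=5)"
```

```text
t 3.30 pos [0.5166 0.0732 0.0708] a,b mm -57.4 1.3 rot err [ 0.001  0.001 -0.   ] F [-1.11 -0.33  0.61] w -0.0
[[0.001, 0.001, -0.0, -0.01, -0.07, 0.5, 0], [0.0, 0.0, -0.0, -0.01, -0.06, 0.45, 0], [0.0, 0.0, 0.0, 0.0, 0.0, 0.0, 0]] end [0.524 0.068 0.071] left [0. 0. 0.]
```

Good: z 71 mm, just short of the bar. Now the first part of the push along the arc.

{"fn": "arm_command", "kwargs": {"series": [[[0, 0, 0, 0, -0.1, 0.5, 0], [0, 0, 0, 0, 0, 0.4, 0], [0, 0, 0, -0.4, 0, 0.4, 0], [0, 0, 0, -0.4, 0, 0.4, 0], [0, 0, 0, -0.4, 0, 0.4, 0], [0, 0, 0, 0, 0, 0, 0]]]}}

```text
time: 3.9
tool_pos: [0.5339, 0.0621, 0.0829]
tcp_rot: [0.383, 1.54, -0.384]
wrist_force: [-0.6, 0.9, -0.9]
width: 0.0
```

```bash
cat >look.py <<'E'
from h import *
import cv2,sys
k=sys.argv[1];where()
p,d=bot.read_camera('scene');cv2.imwrite('pics/s%s.png'%k,cv2.resize(p[90:290,220:460],None,fx=2.9,fy=2.9,interpolation=cv2.INTER_CUBIC))
E
python3 look.py 2
```

```text
t 3.90 pos [0.5339 0.0621 0.0829] a,b mm -36.9 -0.3 rot err [ 0.002 -0.003  0.002] F [-0.57  0.91 -0.95] w 0.0
```

View pics/s2.png

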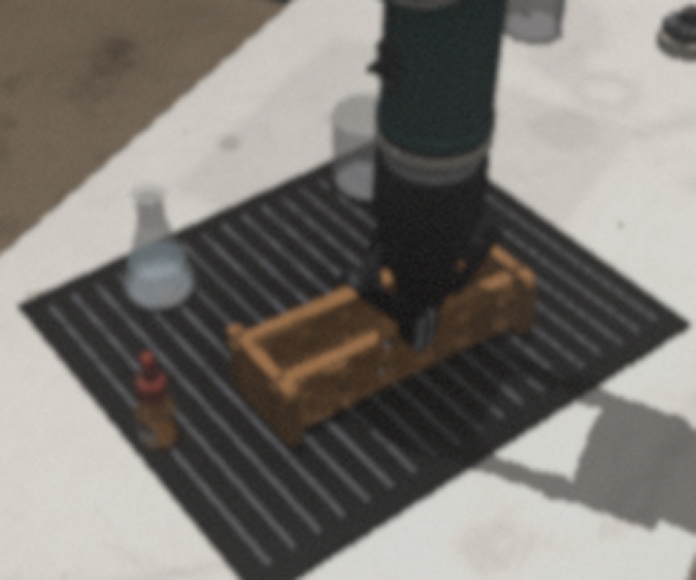

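{"fn": "arm_command", "kwargs": {"series": [[[0, 0, 0, -0.5, 0, 0.4, 0], [0, 0, 0, -0.4, 0, 0.4, 0], [0, 0, 0, -0.4, 0, 0.4, 0], [0, 0, 0, -0.3, 0, 0.4, 0], [0, 0, 0, -0.3, 0, 0.4, 0], [0, 0, 0, -0.2, 0, 0.4, 0], [0, 0, 0, 0, 0, 0, 0]]]}}

```text
time: 4.65
tool_pos: [0.5571, 0.0495, 0.1059]
tcp_rot: [0.382, 1.539, -0.384]
wrist_force: [-0.1, -0.9, 1.0]
width: 0.0
```

```bash
python3 look.py 3
```

```text
t 4.65 pos [0.5571 0.0495 0.1059] a,b mm -10.5 -0.5 rot err [ 0.002 -0.002  0.002] F [-0.13 -0.92  1.04] w 0.0
```

View pics/s3.png

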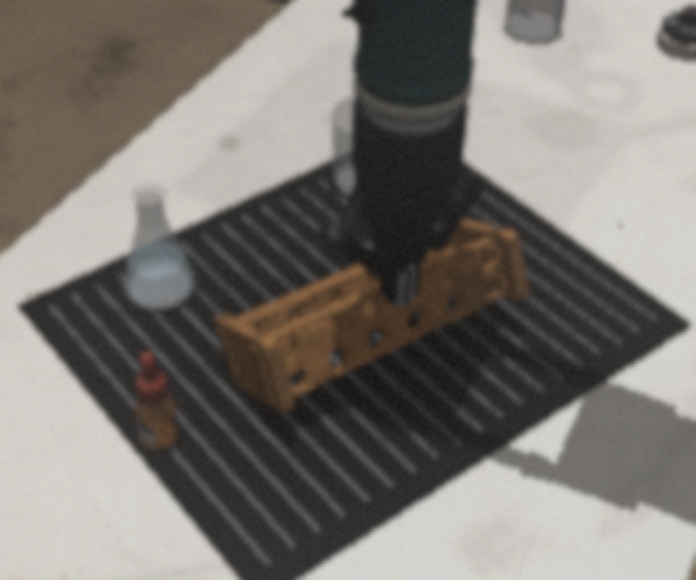

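{"fn": "arm_command", "kwargs": {"series": [[[0, 0, 0, -0.2, 0, 0.4, 0], [0, 0, 0, -0.2, 0, 0.4, 0], [0, 0, 0, -0.1, 0, 0.4, 0], [0, 0, 0, -0.1, 0, 0.4, 0], [0, 0, 0, -0.1, 0, 0.4, 0], [0, 0, 0, -0.1, 0, 0.3, 0], [0, 0, 0, 0, 0, 0, 0]]]}}

```text
time: 5.4
tool_pos: [0.5797, 0.0377, 0.1154]
tcp_rot: [0.382, 1.538, -0.384]
wrist_force: [-0.3, 1.0, 0.9]
width: -0.002
```

```bash
python3 look.py 4
```

```text
t 5.40 pos [0.5797 0.0377 0.1154] a,b mm 15.0 -0.2 rot err [ 0.002 -0.001  0.001] F [-0.31  1.02  0.9 ] w -0.0
```

View pics/s4.png

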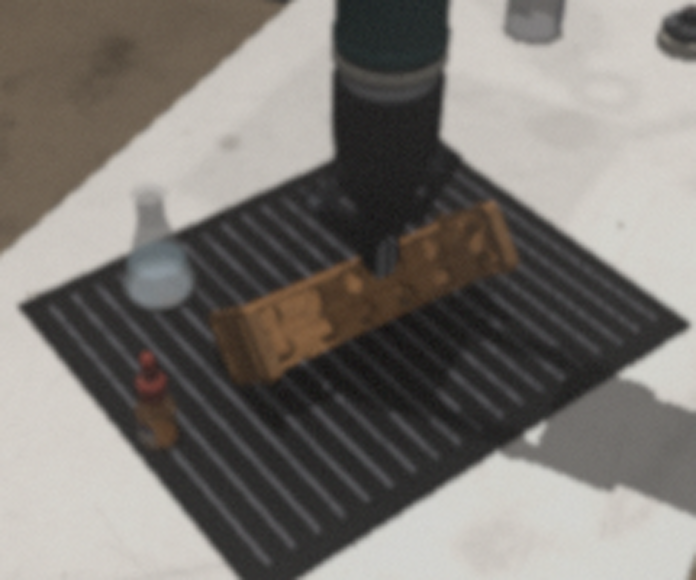

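{"fn": "arm_command", "kwargs": {"series": [[[0, 0, 0, -0.1, 0, 0.25, 0], [0, 0, 0, -0.05, 0, 0.25, 0], [0, 0, 0, -0.05, 0, 0.25, 0], [0, 0, 0, 0, 0, 0.2, 0], [0, 0, 0, 0, 0, 0, 0]]]}}

```text
time: 5.95
tool_pos: [0.5885, 0.0332, 0.117]
tcp_rot: [0.382, 1.538, -0.384]
wrist_force: [-0.2, -0.1, 1.8]
width: -0.0
```

```bash
python3 look.py 5
```

```text
t 5.95 pos [0.5885 0.0332 0.117 ] a,b mm 24.9 -0.0 rot err [ 0.002 -0.001  0.001] F [-0.2  -0.09  1.76] w -0.0
```

View pics/s5.png

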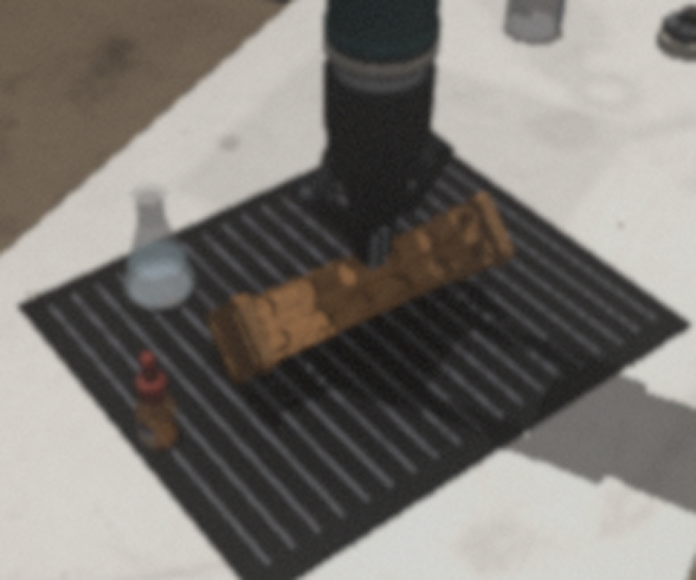

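{"fn": "arm_command", "kwargs": {"series": [[[0, 0, 0, -0.05, 0, 0.25, 0], [0, 0, 0, 0, 0, 0.25, 0], [0, 0, 0, -0.05, 0, 0.2, 0], [0, 0, 0, 0, 0, 0.2, 0], [0, 0, 0, 0, 0, 0, 0], [0, 0, 0, 0, 0, 0, 0]]]}}

```text
time: 6.6
tool_pos: [0.5967, 0.0287, 0.1172]
tcp_rot: [0.382, 1.539, -0.384]
wrist_force: [-0.0, 0.2, 0.1]
width: -0.001
```

```bash
python3 look.py 6
```

```text
t 6.60 pos [0.5967 0.0287 0.1172] a,b mm 34.2 -0.2 rot err [ 0.002 -0.002  0.002] F [-0.01  0.23  0.07] w -0.0
```

View pics/s6.png

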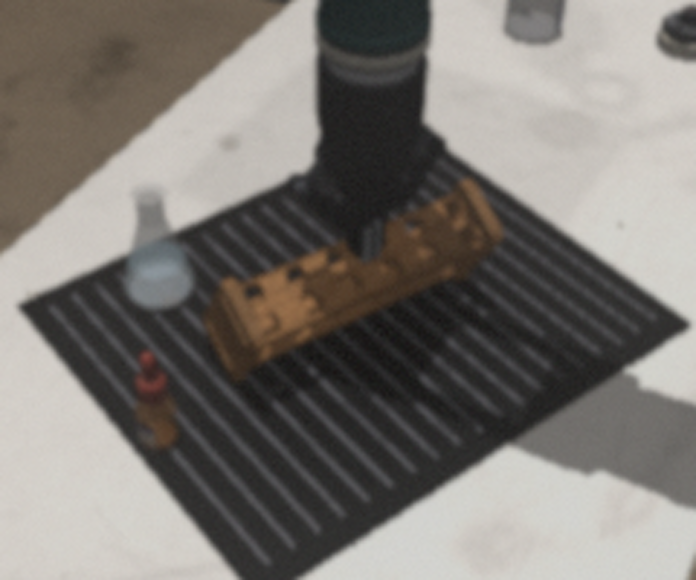

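{"fn": "arm_command", "kwargs": {"series": [[[0, 0, 0, -0.1, 0, 0.25, 0], [0, 0, 0, -0.05, 0, 0.2, 0], [0, 0, 0, 0, 0, 0, 0], [0, 0, 0, 0, 0, 0, 0]]]}}

```text
time: 7.05
tool_pos: [0.6007, 0.0265, 0.1186]
tcp_rot: [0.382, 1.54, -0.384]
wrist_force: [0.3, 0.6, 0.1]
width: 0.003
```

```bash
python3 look.py 7
```

```text
t 7.05 pos [0.6007 0.0265 0.1186] a,b mm 38.8 -0.2 rot err [ 0.002 -0.002  0.002] F [0.29 0.59 0.11] w 0.0
```

View pics/s7.png

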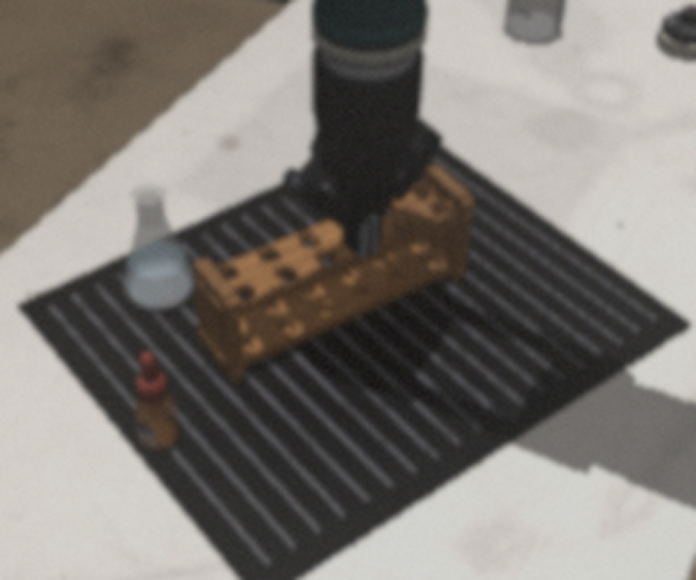

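The rack appears to have dropped onto its feet: the top with the tube holes is in view, and the foot corner is at about (238,378). I'll lift the hand straight up, then back.

{"fn": "arm_command", "kwargs": {"series": [[[0, 0, 0, -1, 0, 0, 0], [0, 0, 0, -2, 0, 0, 0], [0, 0, 0, -3, 0, -1, 0], [0, 0, 0, -4, 0, -3, 0], [0, 0, 0, -3, 0, -4, 0], [0, 0, 0, 0, 0, -4.5, 0], [0, 0, 0, 0, 0, -4, 0], [0, 0, 0, 0, 0, 0, 0]]]}}

```text
time: 7.9
tool_pos: [0.4524, 0.1062, 0.2602]
tcp_rot: [0.387, 1.535, -0.383]
wrist_force: [1.0, 0.5, 0.0]
width: 0.004
```

```bash
python3 look.py 8; python3 -c "
from h import *
import cv2
p,d=bot.read_camera('top');np.save('top8.npy',d);cv2.imwrite('pics/top8.png',p)"
```

```text
t 7.90 pos [0.4524 0.1062 0.2602] a,b mm -129.6 0.1 rot err [-0.001  0.001 -0.003] F [1.02 0.5  0.04] w 0.0
```

View pics/s8.png

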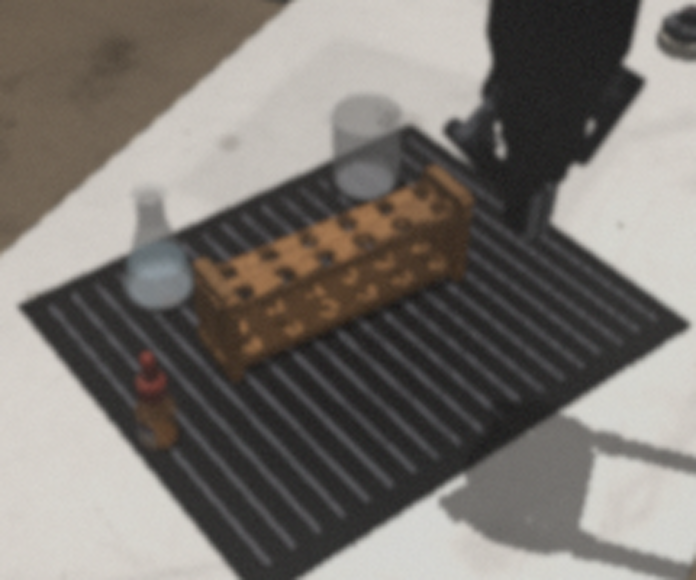

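View pics/top8.png

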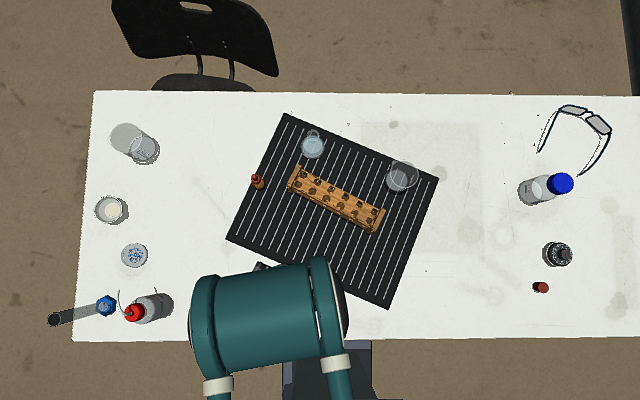

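The rack is upright with the hand clear, and the flask, beaker and dropper sit at the same pixels as before. One numeric check of where the rack's top is before I hand in.

```bash
python3 - <<'E'
from h import *
import cv2
P=cv2.imread("pics/top8.png");d=np.load("top8.npy");C=cloud("top",d)
h=cv2.cvtColor(P,cv2.COLOR_BGR2HSV)
m=(h[...,0]>8)&(h[...,0]<25)&(h[...,1]>90)&(h[...,2]>60)&(C[...,2]>.075)&(C[...,2]<.11)
m[:155]=0;m[245:]=0;m[:,:280]=0;m[:,395:]=0
X=C[m];r=cv2.minAreaRect((X[:,:2]*1000).astype(np.float32));print(r,np.percentile(X[:,2],[5,50,95]))
A=np.c_[X[:,:2]-X[:,:2].mean(0),np.ones(len(X))];k=np.linalg.lstsq(A,X[:,2],rcond=None)[0];print("slope",k)
c=np.array(r[0])/1e3-c0;print("centre a,b mm (expect 73,0)",c@dv*1e3,c@lv*1e3)
P0=cv2.imread("pics/top0.png")
for n,(x,y) in dict(flask=(298,128),beaker=(382,158),dropper=(246,170)).items():
    w=34 if n!="dropper" else 24
    a=P0[y:y+w,x:x+w];b=P[y-4:y+w+4,x-4:x+w+4];q=cv2.matchTemplate(b,a,cv2.TM_CCOEFF_NORMED);print(n,cv2.minMaxLoc(q)[1:4:2])
where()
E
```

```text
((631.2893676757812, 10.957283020019531), (230.54595947265625, 57.734771728515625), 62.068878173828125) [0.08044184 0.08443758 0.098099  ]
slope [ 0.00780985 -0.00286752  0.08581595]
centre a,b mm (expect 73,0) 73.09014198760987 0.44301579895020243
flask (0.9997928738594055, (4, 4))
beaker (0.9996307492256165, (4, 4))
dropper (0.9984970092773438, (4, 4))
t 8.00 pos [0.4555 0.105  0.2602] a,b mm -126.3 0.6 rot err [-0.001  0.003 -0.003] F [ 0.57  0.86 -0.44] w -0.0
```

```bash
python3 -c "
from workcell import bot
print(bot.finish_job())"
```

```text
the job is handed in; nothing more can be done
None
```

The rack is standing upright on its feet with its tube holes on top, and I've handed the job in at about 8 s of the 38 s allowed. No verdict came back. I pushed it up with the closed fingertips against the middle of the top bar, following its arc until it dropped onto its feet. Then I lifted the hand up and drew it back.

Last checks, all from the cameras:
- **Rack:** its top is level to within 0.5 degrees. Its centre is 73.1 mm along the push direction and 0.4 mm sideways from where it lay. A pure turn about the foot edge predicts 73 mm and 0 mm, so it neither slid nor twisted noticeably.
- **Flask, beaker and dropper bottle:** each matches its starting image with zero pixel shift.
- **Hand:** clear, with the TCP at 0.26 m height and about 0.2 m back from the rack.

The wrist force never stood out from the roughly 1 N sensor noise, so it could not confirm finger contact during the push. I relied on the pictures for that, which show the rack turning with the finger. No check failed or disagreed.

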